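# Lock the tube rotator's shaft with its linch pin

## Robot

A 6-joint arm with a two-finger parallel gripper is mounted at the origin on the work surface. World frame = base frame: x ahead of the robot, y to its left, z up, the work surface at z = 0. Lengths are in m, angles in rad, forces in N, time in s.
With the tool pointing down it reaches from about 0.3 to 0.775 m from the base axis. Payload 14.6 kg.
Tool frame: the origin (TCP) lies at the centre of the arm's flange, where the gripper is bolted on; the fingertips stand 199 mm ahead of it and the grasp point (between the pads) lies ctrl.tcp_to_grasp ahead of it (ctrl.tcp_to_grasp is the distance from the TCP to the grasp point, in m); z points along the fingers, y is the line along which they close (so a half turn about z gives the same grasp; the last joint's range is limited). The gripper opens to 94 mm and grips with 3 to 60 N. Pads are 16 mm wide; open, the fingers measure 119 mm over their backs; the gripper's body (75 mm by 177 mm) begins 78 mm behind the grasp point.
Start: joints at [1.208, 0.3, 1.521, -0, 1.321, -0.067], TCP at [0.16, 0.526, 0.405] pointing down, gripper open.
Joint ranges: [-3.03, 3.03], [-0.79, 2.21], [0.23, 2.52], [-1.04, 4.18], [0, 3.07], [-2.55, 2.55]. Speed limits (rad/s): [2.22, 2.22, 2.57, 3.14, 3.14, 3.14].

## Interface

Orientations are given as [roll, pitch, yaw] about the fixed x, y, z axes, in that order (R = Rz(yaw) Ry(pitch) Rx(roll)).
In Python, from station import ctrl gives the robot as it stands. The module is installed in compiled form; this text tells all that it offers.
- The arm moves only by the shell command python3 -m jog 'ROWS' [OPENING] [FORCE]. ROWS is JSON, a list of rows, each a list of 6 numbers: the shift along the tool's x, y, z in cm, then the turn, a rotation vector about the tool's x, y, z in rad. In form: [[tx, ty, tz, ax, ay, az], ...]. A call has 1 to 8 rows; each row is the pose to reach, as a shift and turn from the pose commanded when the call began, along the tool's axes at that moment; what a row does not reach only later rows make up. A row lasts 1/10 s, in which the tool goes at most 50 mm and 8.59 degrees, less where a joint would pass 70% of its speed; a pose out of reach is approached as far as the arm can. A call with a gripper value outside its range is refused whole. OPENING is the opening in per cent of the stroke, from 0 (shut) to 100 (fully open), set as the call begins (- or left out, the last holds). The fingers move at their own pace and stop on an object; FORCE is the grip in N (left out, the last holds). Time passes only in rows, so rows that repeat a pose let the fingers close. It gives the time, the measured TCP pose, the force, the opening and the grip force at its end, in the units of the state.
- ctrl.get_obs(): the state, without advancing time (a new reading comes with each control period).
- ctrl.camera(name): name is "side" or "top" or "wrist"; returns a dict with "img" (400x640x3 uint8, blue, green, red), "intrinsics" (3x3 intrinsics, pixels), "R" (3x3) and "t" (3): a world point X has camera coordinates R X + t. Camera axes: x right, y down, z forward; pixel columns grow to the right and rows downward; lengths in m; the calibration is good to about 2 mm. A picture is of the moment at which its call begins. There is no depth.
- ctrl.hand_in(): hands the job in; it is judged then, once.
The state is a dict: "time_s": time; "qpos": joint angles; "joint_vel": joint speeds; "tau": joint torques, N m; "ee_pos": TCP position; "eef_rot": TCP orientation; "force": force on the tool from outside, world axes, zero at the start; "moment": the same for the moment, N m; "grip_width": finger opening in m; "grip_force": force on a finger pad.
Only numpy, scipy, OpenCV 4.12 (cv2) and the standard library are available. Lean on these libraries where they do the work, as an engineer would, in place of code of your own. Each camera call takes 0.05 s, during which the arm holds its last target. There are 200 camera calls.

## Task

Take the linch pin (the one with the hinged wire ring) out of its stand and push it straight down through the cross-hole near the free end of the tube rotator's shaft until its collar sits fully home on the shaft, with the ring still open and pointing out past the shaft's free end. Then flip the sprung ring down around the shaft end until it snaps shut over the pin's lower end, and let go. Touch down slowly and push with feel, never pressing the pin harder than about 25 N, do not bump the rotator, and leave the plain pin and the other things on the bench alone.

Things in the scene. Friction and masses are not known exactly. Their poses are not given: they have to be found in the camera images.
- pin: Steel linch pin, about 150 g, upright in the stand, collar on the stand's top. Origin: centre of the underside of its round collar (20 mm across, 4 mm thick); z up along the pin. Below: shank 10 mm across, 32 mm long, its last 3 mm tapering to 7.2 mm. Above: flat grip tab up to 50 mm above the origin. The wire ring is hinged at the tab's foot, 7 mm above the origin, hinge line along x; open, it points to the pin's -y.
- pin_grip (a point): On the pin's grip tab, 34 mm above the pin's origin. The tab is 14 mm wide along the pin's x and 18 mm along its y: grip it across x, above the ring's hinge (the ring's wires lie beside the tab's foot, 16 to 21 mm either side of it, up to 12 mm above the pin's origin).
- ring (a joint): Hinge of the sprung wire ring, rad. 0: open, ring along the pin's -y, its far bar raised 10 degrees above level. 1.75: shut, ring hangs along the shank with the pin's lower end inside it. Over-centre spring: it holds the ring at either end with about 0.11 N m, falls to nothing at 0.95, and beyond that the ring snaps shut by itself. About 3 N down on the far bar starts to close it.
- ring_bar (a point): Middle of the ring's far bar, 43 mm from the hinge line (wire 5 mm thick; the ring is 41 mm wide overall and 31 mm inside, so it swings around the 24 mm wide shaft end, clearing it by 4 mm).
- pin_tip (a point): Lower end of the pin's shank, 32 mm below its origin.
- rotator: Tube rotator, fixed to the bench. Origin on the bench under the middle of the hole's range; z up. Its horizontal steel shaft runs along y, 100 mm up, free end to -y. Shaft end: square bar 24 mm wide (x), top face at 112 mm, underside at 88 mm, with a vertical cross-hole 11.5 mm across right through it at x = 0. The end face is always 18 mm beyond the hole (to -y); the flat top runs on 30 mm to +y.
- hole_mid (a point): Fixed point at the height of the shaft's top face, above the rotator's origin. The shaft's overhang is set by hand (now clamped, it does not give): the hole lies up to 15 mm either way of this point along the rotator's y (not measured: look or feel for it). A sprung ball in its +x wall, 11 mm down, must be pushed past with 3 to 10 N; then a few N of friction hold the pin until its collar meets the top.
- motor (a point): Top of the rotator's white motor box, 160 mm up: 150 mm (x), y = 130 to 260 mm of the rotator. In front of it, round the shaft: a disc 144 mm across (top at 172 mm) at y = 86 to 92 mm, with clips and tubes reaching to y = 58 mm; hub 32 mm across from y = 49 mm. Do not bump them.
- stand: Grey plastic block, fixed, 60 mm (x) by 130 mm (y) by 50 mm high; origin at the centre of its underside. Two 13 mm holes, 40 mm deep: the linch pin stands in the one at y = -30 mm, the plain pin in the one at y = +42 mm.
- plain_pin: Plain steel pin without a ring, round knob 18 mm across and 14 mm high, 9 mm shank in the stand. Origin under the knob, on the stand's top. Not wanted: leave it.
- jar: Amber jar with black cap, 44 mm across, 60 mm high, standing on the bench; origin under its centre. Leave it.
- oil: Small clear bottle, 28 mm across, 65 mm high; origin under its centre. Leave it.
- marker: Black marker pen 100 mm long, 14 mm thick, lying on the bench. Leave it.
Things that resemble listed ones, but are neither listed nor needed, are in the scene too. What is shaped like the pin but green or purple is not meant.

How it is judged:
On the way:
1. the linch pin stands fully home through the shaft's hole with its ring still open (x of pin in the frame of rotator between -0.003 and 0.003 m and y of pin in the frame of rotator between -0.0175 and 0.0175 m and z of pin in the frame of rotator between 0.109 and 0.114 m and angle between pin's own z axis and vertical below 0.15 rad and z of pin_tip in the frame of rotator below 0.083 m and value of joint ring below 0.4 rad), for 0.2 s.
At the end, for the whole second after the job is handed in: the linch pin stands upright (within 0.15 rad) through the shaft's hole with its collar within 2 mm of the shaft's top face, its lower end out below the shaft, the ring snapped shut around the shaft end (joint above 1.6 rad), everything at rest and released (x of pin in the frame of rotator between -0.003 and 0.003 m and y of pin in the frame of rotator between -0.0175 and 0.0175 m and z of pin in the frame of rotator between 0.109 and 0.114 m and angle between pin's own z axis and vertical below 0.15 rad and z of pin_tip in the frame of rotator below 0.083 m and value of joint ring above 1.6 rad and linear speed of pin below 0.02 m/s); the robot touches nothing.
It fails at once if the linch pin is pressed or knocked against the rotator with more than 30 N (contact force between pin and rotator above 30 N).
It fails at once if the robot bumps the rotator with more than 15 N (contact force between any of the fingers, the arm and rotator above 15 N).
It fails at once if the plain pin or another thing on the bench is moved more than 30 mm (distance of any of plain_pin, jar, oil, marker from where it was at the start of the episode above 0.03 m).
It also fails if it takes over 67 s, if anything falls off the work surface, if the arm or the gripper's body presses on something with over 40 N, if the wrist force passes 120 N, or if a joint passes its speed limit or range.

## Working session

There is one attempt and no reset: what is moved stays moved. The work goes in short steps, Python scripts to look and compute and a shell command to move; the robot and the scene stay as the last step left them, time stands still between calls to the robot, and variables do not carry over. Pictures are saved under pics/ and viewed, at most 10 in all, crops included, and the job is handed in when it is done.

```bash
mkdir -p pics; cat > h.py <<'E'
import numpy as np, cv2
from station import ctrl
def snap(n,f):
    c=ctrl.camera(n); cv2.imwrite(f'pics/{f}.png',c['img']); np.savez(f'pics/{f}.npz',K=c['intrinsics'],R=c['R'],t=c['t']); return c
def ld(f): return np.load(f'pics/{f}.npz')
def px(f,u,v,z):
    d=ld(f); r=d['R'].T@np.linalg.solve(d['K'],[u,v,1.]); o=-d['R'].T@d['t']; return o+r*(z-o[2])/r[2]
def tri(obs):
    A=[];b=[]
    for f,u,v in obs:
        d=ld(f); r=d['R'].T@np.linalg.solve(d['K'],[u,v,1.]); r/=np.linalg.norm(r); o=-d['R'].T@d['t']; P=np.eye(3)-np.outer(r,r); A.append(P); b.append(P@o)
    A=np.vstack(A);b=np.hstack(b); x=np.linalg.lstsq(A,b,rcond=None)[0]; return x,np.linalg.norm(A@x-b)
def proj(f,X):
    d=ld(f); p=d['K']@(d['R']@np.array(X)+d['t']); return p[:2]/p[2]
E
python3 - <<'E'
from h import *
for n in('top','side','wrist'): 
    c=snap(n,n+'0'); print(n,(-c['R'].T@c['t']).round(3),c['R'].round(2).tolist(),c['intrinsics'][0,0])
o=ctrl.get_obs();print(o,ctrl.tcp_to_grasp)
E
```

```text
top [ 0.437 -0.086  1.204] [[0.01, -1.0, -0.01], [-0.99, -0.01, -0.11], [0.11, 0.01, -0.99]] 453.7997631224536
side [ 0.489 -0.905  0.867] [[0.99, -0.11, 0.02], [-0.06, -0.67, -0.74], [0.09, 0.74, -0.67]] 407.0608144292792
wrist [0.094 0.547 0.385] [[0.29, 0.96, -0.0], [0.93, -0.28, 0.24], [0.23, -0.07, -0.97]] 290.09722273927014
{'time_s': 0.15, 'qpos': array([ 1.20842928e+00,  3.00356322e-01,  1.52145667e+00,  8.47993531e-06,
        1.32071456e+00, -6.66128448e-02]), 'joint_vel': array([ 0.00046493, -0.00122839, -0.00280273,  0.00038857,  0.00182271,
        0.00017594]), 'tau': array([ 1.97710782e-03, -5.31966877e+01, -3.52817702e+01,  7.08235893e-02,
        2.36695900e-02, -2.86946795e-05]), 'ee_pos': array([0.16030315, 0.52609232, 0.40420184]), 'eef_rot': array([-3.14066037e+00, -7.04264821e-05,  2.84583631e+00]), 'force': array([-0.06733024,  0.73351976, -0.86867056]), 'moment': array([-0.01915049,  0.02553263,  0.06490751]), 'grip_force': 0.0, 'grip_width': 0.09389571137800613} 0.1804
```

View pics/top0.png

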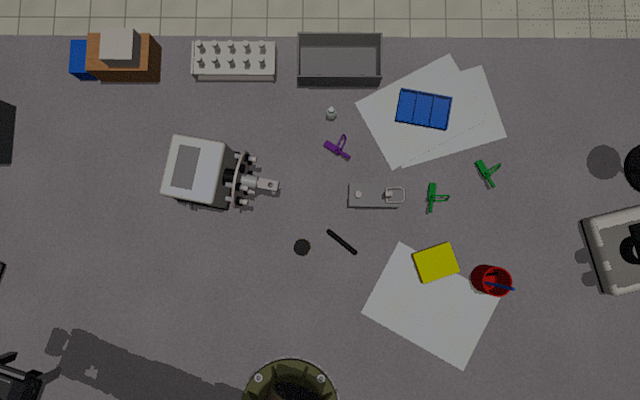

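View pics/side0.png

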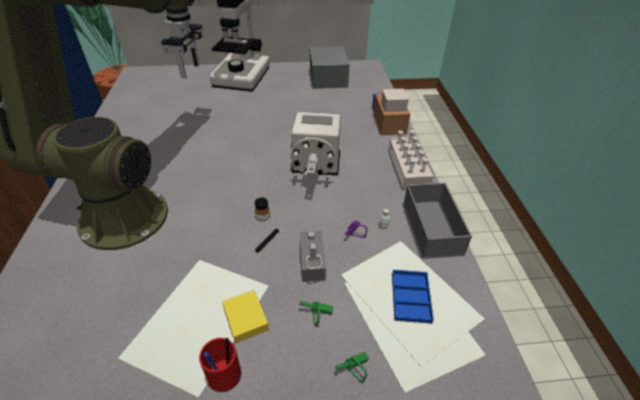

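```bash
python3 - <<'E'
from h import *
t=cv2.imread('pics/top0.png');s=cv2.imread('pics/side0.png')
f=lambda a,k:cv2.convertScaleAbs(cv2.resize(a,None,fx=k,fy=k,interpolation=cv2.INTER_CUBIC),alpha=1.5)
a=f(t[145:215,220:420],4) #800x280
b=f(s[140:200,285:345],5);c=f(s[225:285,285:345],5)
o=np.zeros((580,800,3),np.uint8);o[:280]=a;o[280:580,:300]=b;o[280:580,320:620]=c
cv2.imwrite('pics/c0.png',o)
E
```

```text
(no output)
```

View pics/c0.png

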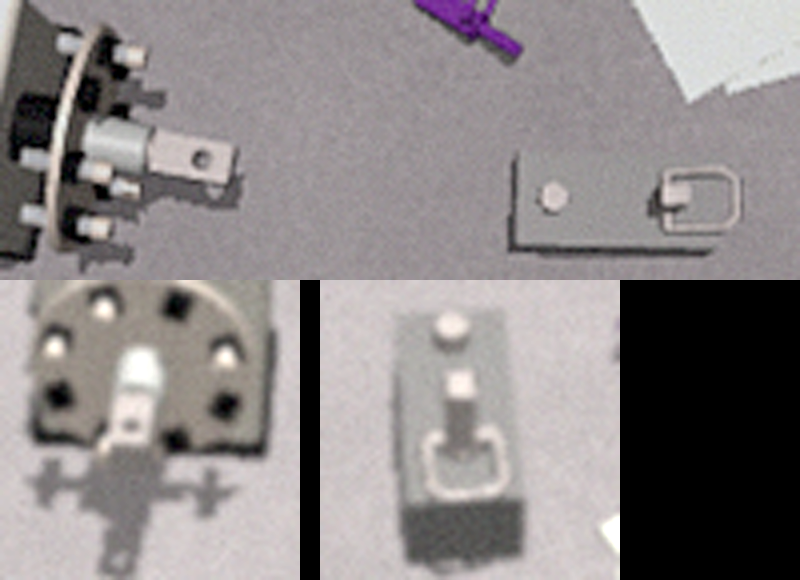

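```bash
python3 - <<'E'
from h import *
T=lambda u,v:('top0',220+u/4-.4,145+v/4-.4)
S=lambda u,v:('side0',285+u/5-.4,140+(v-280)/5-.4)
S2=lambda u,v:('side0',285+(u-320)/5-.4,225+(v-280)/5-.4)
for n,a,b,z in(('hole',T(202,159),S(130,424),.112),('tab',T(677,194),S2(460,384),.1),('knob',T(553,197),S2(451,328),.064)):
    print(n,tri([a,b]),px(*a,z),px(*b,z))
for n,u,v,z in(('face L',240,147,.112),('face R',233,186,.112),('root L',153,131,.112),('root R',147,178,.112),('bar',738,200,.064),('st1',518,150,.05),('st2',518,244,.05),('st3',737,244,.05)): print(n,px(*T(u,v),z).round(4))
for n,u,v,z in(('faceL',112,441,.112),('faceR',146,445,.112)): print(n,px(*S(u,v),z).round(4))
E
```

```text
hole (array([0.55746797, 0.04754498, 0.11324544]), np.float64(0.0018672436497584682)) [0.55627647 0.04765938 0.112     ] [0.55890805 0.04932342 0.112     ]
tab (array([ 0.53986687, -0.24132063,  0.09929177]), np.float64(0.001847649165179361)) [ 0.5384898 -0.2412373  0.1      ] [ 0.54112789 -0.24180025  0.1       ]
knob (array([ 0.54086533, -0.16847599,  0.06082666]), np.float64(0.0018463304436166748)) [ 0.53926884 -0.16827191  0.064     ] [ 0.54196538 -0.17123607  0.064     ]
face L [0.5638 0.0248 0.112 ]
face R [0.54   0.0285 0.112 ]
root L [0.5731 0.0778 0.112 ]
root R [0.5444 0.0807 0.112 ]
bar [ 0.5383 -0.2846  0.064 ]
st1 [ 0.5705 -0.1469  0.05  ]
st2 [ 0.5103 -0.147   0.05  ]
st3 [ 0.5115 -0.2861  0.05  ]
faceL [0.5471 0.0341 0.112 ]
faceR [0.5668 0.0287 0.112 ]
```

```bash
cat > go.py <<'E'
import sys; from h import *; from scipy.spatial.transform import Rotation as R
# go.py x y z psi : shift (cm) and turn in current tool axes to reach that pose, tool down
def go(x,y,z,psi):
    o=ctrl.get_obs(); r=R.from_euler('xyz',o['eef_rot']); T=R.from_euler('xyz',[np.pi,0,psi])
    print('at',o['ee_pos'].round(4),o['eef_rot'].round(3),'shift cm',(r.inv().apply(np.array([x,y,z])-o['ee_pos'])*100).round(2),'turn',(r.inv()*T).as_rotvec().round(3),'F',o['force'].round(1),'t',o['time_s'])
if __name__=='__main__': go(*map(float,sys.argv[1:]))
E
python3 -m jog '[[-3,-2,0,0,0,0.09],[-6.5,-4.3,0,0,0,0.18],[-10,-6.6,0,0,0,0.28],[-13.5,-8.9,0,0,0,0.38],[-17,-11.2,0,0,0,0.48],[-20.5,-13.5,0,0,0,0.58],[-23.5,-15.5,0,0,0,0.68],[-26,-17,0,0,0,0.75]]' 100; python3 go.py .557 .0475 .36 1.431
```

```text
time_s: 0.95
ee_pos: [0.3604, 0.286, 0.4047]
eef_rot: [3.142, 0.0, 2.091]
force: [-0.3, -1.4, -0.7]
grip_width: 0.0939
grip_force: 0.0
at [0.3604 0.286  0.4047] [3.142 0.    2.091] shift cm [-30.47   5.21   4.47] turn [0.   0.   0.66] F [-0.3 -1.4 -0.7] t 0.95
```

```bash
python3 -m jog '[[-4,0.7,0,0,0,0.1],[-8.5,1.4,0,0,0,0.2],[-13,2.2,0,0,0,0.3],[-17.5,3,0,0,0,0.4],[-22,3.8,1.0,0,0,0.5],[-26,4.5,2.5,0,0,0.6],[-29,5,4,0,0,0.66],[-30.5,5.2,4.5,0,0,0.66]]'; python3 -m jog '[[0,0,0,0,0,0],[0,0,0,0,0,0],[0,0,0,0,0,0]]'; python3 - <<'E'
from h import *
c=snap('wrist','w1');print((-c['R'].T@c['t']).round(4))
cv2.imwrite('pics/w1b.png',cv2.convertScaleAbs(cv2.resize(c['img'],(800,500),interpolation=cv2.INTER_CUBIC),alpha=1.4))
E
python3 go.py .54 -.24 .34 1.571
```

```text
time_s: 1.75
ee_pos: [0.5582, 0.048, 0.3578]
eef_rot: [-3.139, 0.001, 1.433]
force: [-0.4, 0.3, -0.6]
grip_width: 0.0942
grip_force: 0.0
time_s: 2.05
ee_pos: [0.5568, 0.051, 0.3606]
eef_rot: [3.14, -0.0, 1.438]
force: [-0.9, 0.5, -0.8]
grip_width: 0.0938
grip_force: 0.0
[0.5672 0.1213 0.3417]
at [0.5568 0.051  0.3606] [ 3.14  -0.     1.438] shift cm [-29.06   2.18   2.06] turn [ 0.001 -0.    -0.133] F [ 0.4 -0.3  0.3] t 2.1
```

View pics/w1b.png

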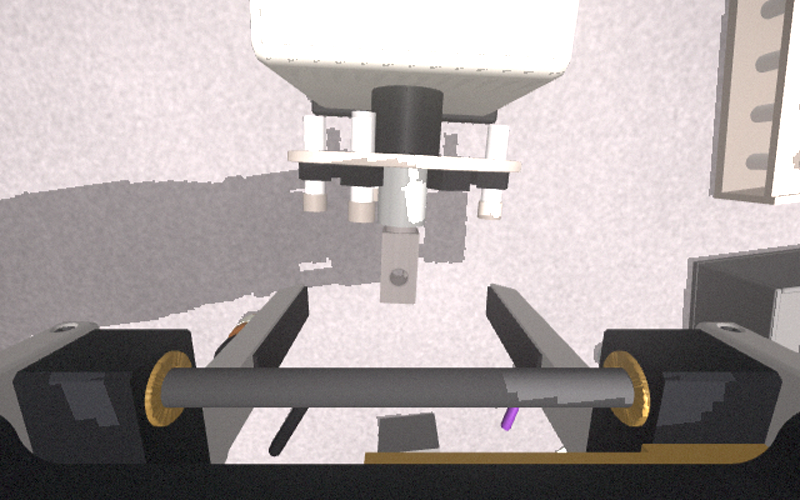

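```bash
python3 - <<'E'
from h import *
c=cv2.imread('pics/w1.png')[170:260,290:350]
cv2.imwrite('pics/w1c.png',cv2.resize(c,None,fx=6.5,fy=6.5,interpolation=cv2.INTER_CUBIC))
W=lambda u,v:('w1',u*.8,v*.8)
for p in((399,277.5),(383,231),(418,231),(381,301),(416,302)): print(px(*W(*p),.112).round(4))
print(proj('w1',[0.5568,.051,.18]))
E
```

```text
[0.5591 0.0472 0.112 ]
[0.553  0.0797 0.112 ]
[0.5753 0.0767 0.112 ]
[0.5448 0.0323 0.112 ]
[0.5682 0.0284 0.112 ]
[315.41106922 251.53395746]
```

View pics/w1c.png

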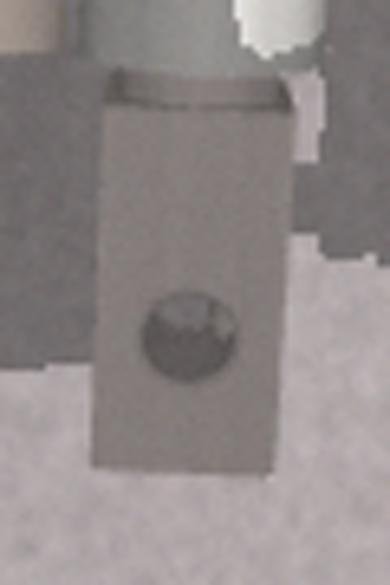

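```bash
python3 -m jog '[[-4,0.3,0,0,0,-0.05],[-8.5,0.6,0,0,0,-0.1],[-13,1,0,0,0,-0.133],[-17.5,1.3,0,0,0,-0.133],[-21.5,1.6,0,0,0,-0.133],[-25,1.9,0,0,0,-0.133],[-28,2.1,0,0,0,-0.133],[-29,2.2,0,0,0,-0.133]]'; python3 -m jog '[[0,0,0,0,0,0],[0,0,0,0,0,0],[0,0,0,0,0,0]]'; python3 - <<'E'
from h import *
c=snap('wrist','w2');print((-c['R'].T@c['t']).round(4))
cv2.imwrite('pics/w2b.png',cv2.convertScaleAbs(cv2.resize(c['img'][130:380,220:420],None,fx=3,fy=2.4*1.25,interpolation=cv2.INTER_CUBIC)[:600],alpha=1.2))
E
python3 go.py .54 -.24 .34 1.571
```

```text
time_s: 2.9
ee_pos: [0.5397, -0.2419, 0.3602]
eef_rot: [3.141, 0.001, 1.568]
force: [-0.7, 0.7, -0.0]
grip_width: 0.094
grip_force: 0.0
time_s: 3.2
ee_pos: [0.5404, -0.239, 0.3599]
eef_rot: [3.141, -0.0, 1.571]
force: [-1.3, 0.1, -0.2]
grip_width: 0.0936
grip_force: 0.0
[ 0.5415 -0.1681  0.341 ]
at [ 0.5404 -0.2391  0.3599] [ 3.141 -0.     1.57 ] shift cm [-0.09 -0.04  1.99] turn [ 0.    -0.    -0.001] F [-0.8  0.4  0.3] t 3.25
```

View pics/w2b.png

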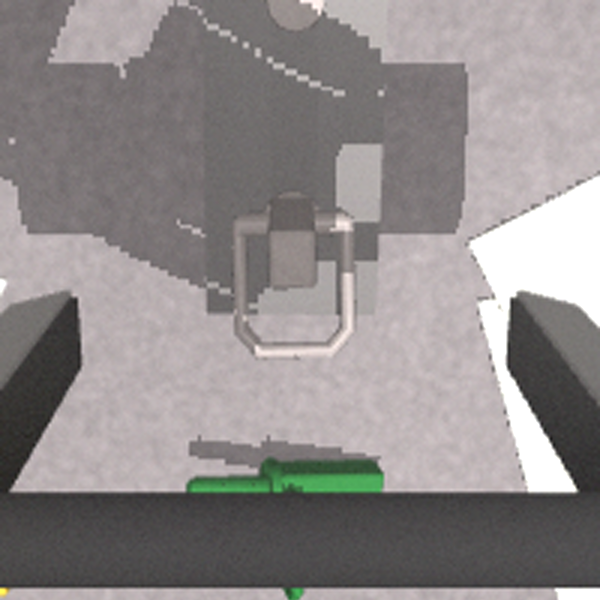

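```bash
python3 - <<'E'
from h import *
W=lambda u,v:('w1',290+u/6.5-.4,170+v/6.5-.4)
V=lambda u,v:('w2',220+u/3-.3,130+v/3-.3)
h=px(*W(189,337),.112);a=px(*W(198.5,109),.112);b=px(*W(182,471.5),.112);l=px(*W(92,468),.112);r=px(*W(272,475),.112)
print('hole',h,'yaw',np.arctan2(-(a-b)[0],(a-b)[1]),'yaw face',np.arctan2(*(r-l)[1::-1]),np.linalg.norm(r-l),np.linalg.norm(b-h))
print('tab',px(*V(293.5,259.5),.1),[px(*V(*p),.1).round(4)[:2] for p in((271,232),(315,232),(272,287),(315,287))])
x,y,z=px(*V(238,222),.057),px(*V(347,221),.057),px(*V(295,351),.064);print('hinge',x,y,'bar',z)
for n in('w1','w2'):
  d=ld(n);print((-d['R'].T@d['t']))
E
```

```text
hole [0.55870593 0.04773702 0.112     ] yaw -0.1748509891771301 yaw face -0.17437539243277517 0.02344095874049617 0.018369830569627
tab [ 0.54158637 -0.24111208  0.1       ] [array([ 0.5351, -0.2329]), array([ 0.5477, -0.2329]), array([ 0.5353, -0.2495]), array([ 0.5479, -0.2495])]
hinge [ 0.5229105 -0.2409538  0.057    ] [ 0.55962314 -0.24060579  0.057     ] bar [ 0.5421202  -0.28461708  0.064     ]
[0.56721465 0.12132263 0.341718  ]
[ 0.54146769 -0.16811107  0.34097654]
```

```bash
python3 -m jog '[[-0.1,0.1,2,0,0,0],[-0.2,0.1,4.5,0,0,0],[-0.2,0.1,6.5,0,0,0],[-0.2,0.1,8,0,0,0],[-0.2,0.1,8.8,0,0,0],[-0.2,0.1,9.2,0,0,0],[-0.2,0.1,9.4,0,0,0],[-0.2,0.1,9.4,0,0,0]]' 40; python3 -m jog '[[0,0,0,0,0,0],[0,0,0,0,0,0]]'; python3 go.py .5414 -.241 .266 1.571
```

```text
time_s: 4.05
ee_pos: [0.5412, -0.2425, 0.2661]
eef_rot: [3.141, 0.0, 1.569]
force: [-0.4, -1.0, -0.5]
grip_width: 0.0375
grip_force: 0.0
time_s: 4.25
ee_pos: [0.5412, -0.2425, 0.2662]
eef_rot: [3.141, 0.0, 1.569]
force: [0.4, -0.3, -0.5]
grip_width: 0.0374
grip_force: 0.0
at [ 0.5412 -0.2425  0.2662] [3.141 0.    1.569] shift cm [0.15 0.02 0.02] turn [ 0.001  0.    -0.002] F [ 0.4 -0.3 -0.5] t 4.25
```

```bash
python3 -m jog '[[0.15,0,0,0,0,0],[0.15,0,0,0,0,0],[0.15,0,0,0,0,0]]'; python3 -m jog '[[0,0,0,0,0,0],[0,0,0,0,0,0],[0,0,0,0,0,0],[0,0,0,0,0,0],[0,0,0,0,0,0],[0,0,0,0,0,0]]' 0 35;  python3 -m jog '[[0,0,-1,0,0,0],[0,0,-2.5,0,0,0],[0,0,-4.5,0,0,0],[0,0,-6.5,0,0,0],[0,0,-8.5,0,0,0],[0,0,-10.5,0,0,0],[0,0,-12,0,0,0],[0,0,-12,0,0,0]]'; python3 go.py .5587 .0477 .38 1.397; python3 - <<'E'
from h import *
c=snap('wrist','w3');print((-c['R'].T@c['t']).round(4))
cv2.imwrite('pics/w3b.png',cv2.convertScaleAbs(cv2.resize(c['img'][180:380,220:420],None,fx=3,fy=3,interpolation=cv2.INTER_CUBIC)[:600],alpha=1.5))
E
```

```text
time_s: 4.55
ee_pos: [0.5411, -0.2409, 0.2657]
eef_rot: [3.142, 0.0, 1.569]
force: [0.3, -0.5, -0.3]
grip_width: 0.0379
grip_force: 0.0
time_s: 5.15
ee_pos: [0.5411, -0.241, 0.2656]
eef_rot: [-3.141, -0.0, 1.569]
force: [0.0, -0.5, -0.1]
grip_width: 0.0136
grip_force: 35.0
time_s: 5.95
ee_pos: [0.5411, -0.241, 0.389]
eef_rot: [3.137, 0.002, 1.569]
force: [-0.0, -1.0, -2.1]
grip_width: 0.0137
grip_force: 35.0
at [ 0.5411 -0.241   0.389 ] [3.137e+00 2.000e-03 1.569e+00] shift cm [28.87  1.7   0.85] turn [0.005 0.002 0.172] F [-0.  -1.  -2.1] t 5.95
[ 0.5423 -0.1701  0.37  ]
```

View pics/w3b.png

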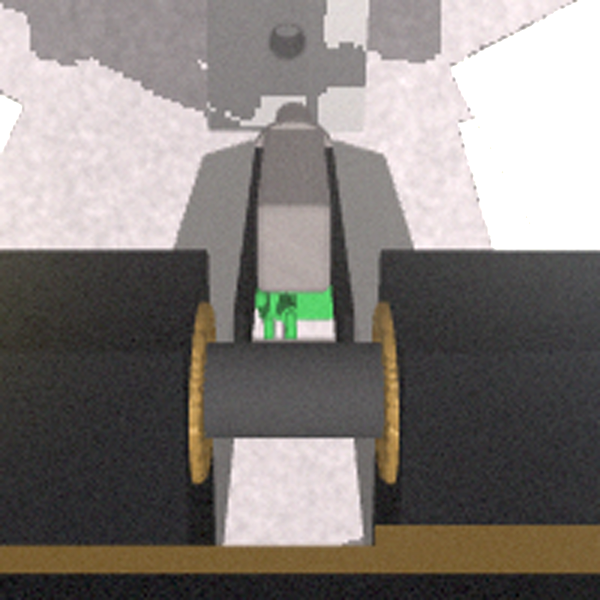

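```bash
python3 - <<'E'
from h import *
V=lambda u,v:('w3',220+u/3-.3,180+v/3-.3)
print([px(*V(*p),.2234).round(4)[:2] for p in((258,204),(330,205),(257,290),(330,290),(293.7,247))], 'tip edge',px(*V(292,102),.1414),'collar edge',px(*V(293,122),.1764))
E
```

```text
[array([ 0.5365, -0.2327]), array([ 0.5495, -0.2329]), array([ 0.5361, -0.2498]), array([ 0.5497, -0.2499]), array([ 0.5429, -0.2412])] tip edge [ 0.54286314 -0.2377382   0.1414    ] collar edge [ 0.54300579 -0.23223755  0.1764    ]
```

```bash
python3 -m jog '[[2.5,0.2,0,0,0,0.03],[6.5,0.5,0,0,0,0.06],[11,0.7,0,0,0,0.1],[15.5,1,0,0,0,0.13],[20,1.3,0,0,0,0.172],[24,1.5,0,0,0,0.172],[26.8,1.6,0,0,0,0.172],[27.9,1.6,0,0,0,0.172]]'; python3 -m jog '[[0,0,0.8,0,0,0],[0,0,1.6,0,0,0],[0,0,2.1,0,0,0],[0,0,2.3,0,0,0],[0,0,2.3,0,0,0],[0,0,2.3,0,0,0]]';python3 go.py .557 .038 .3656 1.397; python3 - <<'E'
from h import *
c=snap('wrist','w4');print((-c['R'].T@c['t']).round(4))
cv2.imwrite('pics/w4b.png',cv2.convertScaleAbs(cv2.resize(c['img'][160:280,270:370],None,fx=5,fy=5,interpolation=cv2.INTER_CUBIC)[:600],alpha=1.5))
E
```

```text
time_s: 6.8
ee_pos: [0.5574, 0.0403, 0.385]
eef_rot: [-3.14, -0.0, 1.399]
force: [-0.1, -0.2, -1.3]
grip_width: 0.014
grip_force: 35.0
time_s: 7.4
ee_pos: [0.5577, 0.0376, 0.3628]
eef_rot: [3.141, -0.0, 1.396]
force: [-0.2, -0.0, -1.2]
grip_width: 0.014
grip_force: 35.0
at [0.5577 0.0376 0.3628] [ 3.141 -0.     1.396] shift cm [ 0.03 -0.08 -0.28] turn [ 0.    -0.    -0.001] F [-0.2 -0.  -1.2] t 7.4
[0.5711 0.1074 0.3439]
```

View pics/w4b.png

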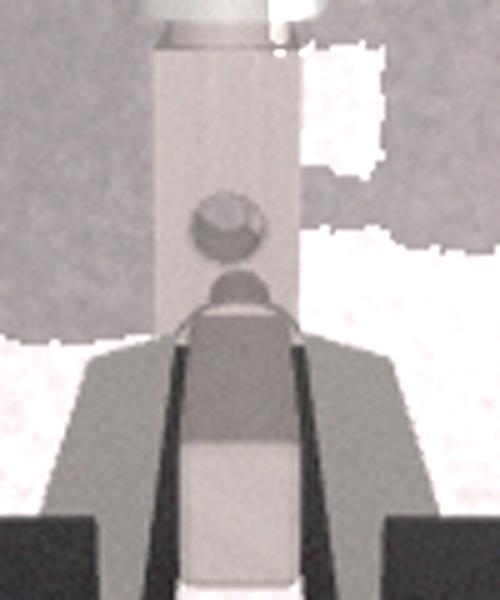

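```bash
python3 - <<'E'
from h import *
V=lambda u,v:('w4',270+u/5-.4,160+v/5-.4)
h=px(*V(228,227),.112);t=px(*V(240,270),.1152);tab=px(*V(240.5,512),.1972);l=px(*V(155,250),.112);r=px(*V(300,250),.112)
a=px(*V(228,50),.112)
x=np.array([np.cos(1.396),np.sin(1.396)]);y=np.array([np.sin(1.396),-np.cos(1.396)])
tcp=np.array([.5577,.0376])
for n,p in(('hole',h),('tipedge',t),('tab',tab),('l',l),('r',r),('root',a)): print(n,p.round(4),'tool',((p[:2]-tcp)@x*1000).round(2),((p[:2]-tcp)@y*1000).round(2))
E
```

```text
hole [0.5588 0.048  0.112 ] tool 10.48 -0.73
tipedge [0.5596 0.0413 0.1152] tool 4.02 1.26
tab [0.559  0.0377 0.1972] tool 0.33 1.25
l [0.5462 0.0463 0.112 ] tool 6.53 -12.84
r [0.5699 0.0421 0.112 ] tool 6.54 11.21
root [0.5639 0.0769 0.112 ] tool 39.8 -0.69
```

```bash
python3 -m jog '[[0.3,-0.05,-0.2,0,0,0],[0.6,-0.1,-0.2,0,0,0],[0.9,-0.2,-0.2,0,0,0],[1.04,-0.2,-0.2,0,0,0],[1.04,-0.2,-0.2,0,0,0],[1.04,-0.2,-0.2,0,0,0]]';python3 go.py .5577 .0476 .3628 1.396; python3 - <<'E'
from h import *
c=snap('wrist','w5');print((-c['R'].T@c['t']).round(4))
cv2.imwrite('pics/w5b.png',cv2.convertScaleAbs(cv2.resize(c['img'][160:280,270:370],None,fx=5,fy=5,interpolation=cv2.INTER_CUBIC)[:600],alpha=1.5))
E
```

```text
time_s: 8.05
ee_pos: [0.5575, 0.0486, 0.3646]
eef_rot: [-3.142, 0.0, 1.397]
force: [-0.1, 0.5, -1.3]
grip_width: 0.0134
grip_force: 35.0
at [0.5575 0.0486 0.3646] [-3.142  0.     1.397] shift cm [-0.1   0.04  0.18] turn [-0.     0.     0.001] F [-0.1  0.5 -1.3] t 8.05
[0.5708 0.1184 0.3457]
```

View pics/w5b.png

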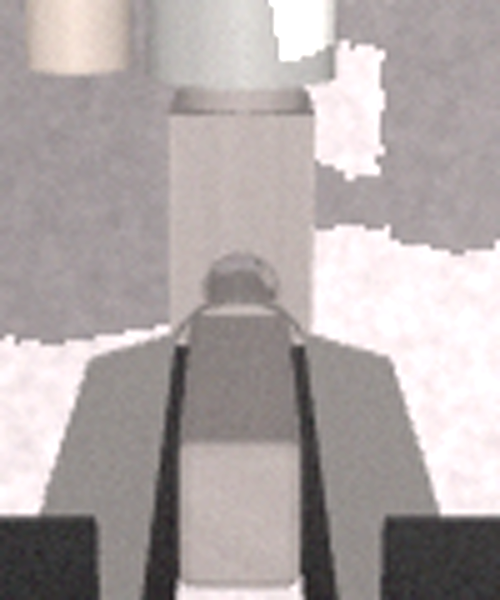

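```bash
python3 -m jog '[[0,0.03,0.15,0,0,0],[0,0.03,0.3,0,0,0],[0,0.03,0.4,0,0,0],[0,0.03,0.5,0,0,0],[0,0.03,0.6,0,0,0],[0,0.03,0.6,0,0,0]]'; python3 -m jog '[[0,0,0.1,0,0,0],[0,0,0.15,0,0,0],[0,0,0.2,0,0,0],[0,0,0.25,0,0,0],[0,0,0.3,0,0,0],[0,0,0.3,0,0,0]]'
```

```text
time_s: 8.7
ee_pos: [0.5578, 0.0485, 0.3585]
eef_rot: [-3.141, 0.0, 1.397]
force: [-0.0, -0.7, -1.3]
grip_width: 0.0139
grip_force: 35.0
time_s: 9.3
ee_pos: [0.5578, 0.0484, 0.3556]
eef_rot: [3.142, 0.0, 1.397]
force: [-0.3, -2.1, -0.5]
grip_width: 0.0139
grip_force: 35.0
```

```bash
python3 -m jog '[[-0.02,0,0.1,0,0,0],[-0.03,0,0.2,0,0,0],[-0.03,0,0.3,0,0,0],[-0.03,0,0.4,0,0,0],[-0.03,0,0.5,0,0,0],[-0.03,0,0.5,0,0,0]]'; python3 -m jog '[[0,0,0.1,0,0,0],[0,0,0.2,0,0,0],[0,0,0.3,0,0,0],[0,0,0.4,0,0,0],[0,0,0.5,0,0,0]]'
```

```text
time_s: 9.9
ee_pos: [0.5577, 0.0482, 0.3505]
eef_rot: [-3.141, 0.0, 1.397]
force: [0.4, -1.8, -1.4]
grip_width: 0.0139
grip_force: 35.0
time_s: 10.4
ee_pos: [0.5577, 0.0482, 0.3455]
eef_rot: [-3.141, 0.0, 1.397]
force: [-3.7, 0.3, 1.9]
grip_width: 0.0139
grip_force: 35.0
```

```bash
python3 -m jog '[[0,0,0.1,0,0,0],[0,0,0.2,0,0,0],[0,0,0.3,0,0,0],[0,0,0.4,0,0,0],[0,0,0.5,0,0,0]]'; python3 -m jog '[[0,0,0.1,0,0,0],[0,0,0.2,0,0,0],[0,0,0.3,0,0,0],[0,0,0.4,0,0,0],[0,0,0.5,0,0,0]]'
```

```text
time_s: 10.9
ee_pos: [0.5577, 0.0482, 0.3405]
eef_rot: [-3.141, 0.0, 1.397]
force: [-4.7, -0.9, 2.7]
grip_width: 0.0133
grip_force: 35.0
time_s: 11.4
ee_pos: [0.5577, 0.0482, 0.3356]
eef_rot: [-3.142, 0.0, 1.397]
force: [-5.2, -0.9, 3.1]
grip_width: 0.0139
grip_force: 35.0
```

```bash
python3 -m jog '[[0,0,0.1,0,0,0],[0,0,0.2,0,0,0],[0,0,0.3,0,0,0],[0,0,0.4,0,0,0],[0,0,0.5,0,0,0]]'; python3 -m jog '[[0,0,0.05,0,0,0],[0,0,0.1,0,0,0],[0,0,0.15,0,0,0],[0,0,0.15,0,0,0]]'
```

```text
time_s: 11.9
ee_pos: [0.5578, 0.0482, 0.3305]
eef_rot: [3.142, -0.0, 1.397]
force: [-4.8, -0.3, 0.7]
grip_width: 0.0137
grip_force: 35.0
time_s: 12.3
ee_pos: [0.5577, 0.0482, 0.3291]
eef_rot: [-3.142, -0.0, 1.397]
force: [-4.3, -0.2, 1.1]
grip_width: 0.0133
grip_force: 35.0
```

```bash
python3 -m jog '[[0,0,0.05,0,0,0],[0,0,0.05,0,0,0]]'; python3 -m jog '[[0,0,0.05,0,0,0],[0,0,0.05,0,0,0]]'
```

```text
time_s: 12.5
ee_pos: [0.5577, 0.0482, 0.3285]
eef_rot: [-3.141, 0.0, 1.397]
force: [-3.9, 0.3, 0.5]
grip_width: 0.0138
grip_force: 35.0
time_s: 12.7
ee_pos: [0.5577, 0.0482, 0.328]
eef_rot: [-3.141, 0.0, 1.397]
force: [-3.7, -0.2, -1.3]
grip_width: 0.0141
grip_force: 35.0
```

```bash
python3 -m jog '[[0,0,0.03,0,0,0],[0,0,0.03,0,0,0]]'|grep -E "force|pos"; python3 -m jog '[[0,0,0.03,0,0,0],[0,0,0.03,0,0,0]]'|grep -E "force|pos"
```

```text
ee_pos: [0.5577, 0.0482, 0.3278]
force: [-4.2, -0.6, 0.4]
grip_force: 35.0
ee_pos: [0.5577, 0.0483, 0.3276]
force: [-4.5, -0.4, 1.0]
grip_force: 35.0
```

```bash
python3 -m jog '[[0,0,0.03,0,0,0],[0,0,0.03,0,0,0]]'|grep -E "force|pos"; 
```

```text
ee_pos: [0.5577, 0.0482, 0.3276]
force: [-6.2, -0.9, 4.1]
grip_force: 35.0
```

```bash
python3 -m jog '[[0,0,0.03,0,0,0],[0,0,0.03,0,0,0]]'|grep -E "force|pos"; python3 -m jog '[[0,0,0.03,0,0,0],[0,0,0.03,0,0,0]]'|grep -E "force|pos"
```

```text
ee_pos: [0.5577, 0.0482, 0.3275]
force: [-7.3, -1.0, 6.5]
grip_force: 35.0
ee_pos: [0.5577, 0.0483, 0.3275]
force: [-8.7, -0.5, 8.6]
grip_force: 35.0
```

```bash
python3 -m jog '[[0,0,-0.1,0,0,0],[0,0,-0.1,0,0,0],[0,0,-0.1,0,0,0],[0,0,-0.1,0,0,0]]' 35|grep -E "force|pos|wid"; python3 -m jog '[[0,0,-0.5,0,0,0],[0,0,-1.5,0,0,0],[0,0,-3,0,0,0],[0,0,-4.5,0,0,0],[0,0,-5.5,0,0,0],[0,0,-6,0,0,0],[0,0,-6,0,0,0]]'; python3 -m jog '[[-1,0,0,0,0,0],[-2,0,0,0,0,0],[-3,0,0,0,0,0],[-4,0,0,0,0,0],[-4,0,0,0,0,0],[-4,0,0,0,0,0]]' 0; python3 - <<'E'
from h import *
from go import go
go(.5577-.174*.04,.0482-.985*.04,.34,1.397)
c=snap('wrist','w6')
d=ctrl.camera('side')['img'];
s=cv2.resize(d[110:210,270:350],None,fx=5,fy=5,interpolation=cv2.INTER_CUBIC)
w=cv2.resize(c['img'][120:370,220:420],(400,500))
cv2.imwrite('pics/w6b.png',cv2.convertScaleAbs(np.hstack([w,s]),alpha=1.4))
E
```

```text
ee_pos: [0.5578, 0.0482, 0.3276]
force: [-0.0, -0.7, -0.6]
grip_width: 0.0329
grip_force: 0.0
time_s: 14.8
ee_pos: [0.5577, 0.0482, 0.3883]
eef_rot: [3.141, -0.0, 1.397]
force: [0.2, 0.5, -0.2]
grip_width: 0.0328
grip_force: 0.0
time_s: 15.4
ee_pos: [0.5508, 0.0085, 0.3876]
eef_rot: [3.142, -0.0, 1.396]
force: [-0.9, -0.4, 0.5]
grip_width: 0.0008
grip_force: 0.0
at [0.5508 0.0085 0.3876] [ 3.142 -0.     1.396] shift cm [ 0.03 -0.01  4.76] turn [ 0.    -0.    -0.001] F [-0.9 -0.4  0.5] t 15.4
```

View pics/w6b.png

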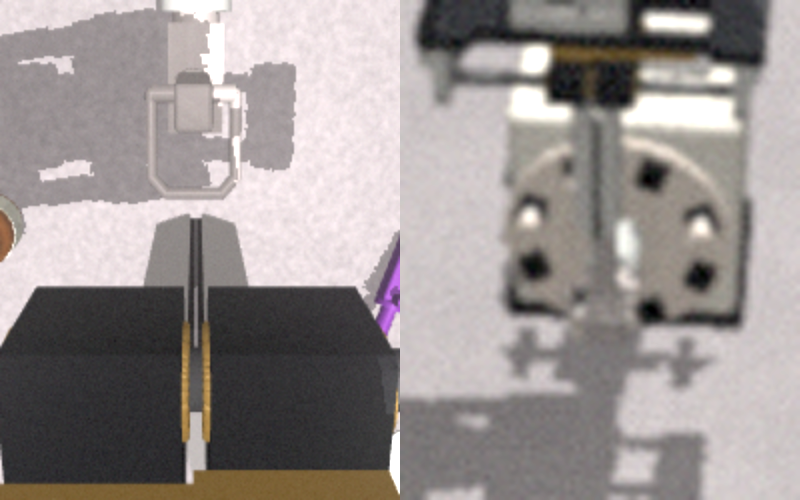

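```bash
python3 -m jog '[[0,0,1,0,0,0],[0,0,2.5,0,0,0],[0,0,4,0,0,0],[0,0,5,0,0,0],[0,0,5.4,0,0,0],[0,0,5.4,0,0,0]]'|grep -E "force|pos"; python3 -m jog '[[0,0,0.2,0,0,0],[0,0,0.4,0,0,0],[0,0,0.6,0,0,0],[0,0,0.8,0,0,0],[0,0,1,0,0,0],[0,0,1.2,0,0,0]]'|grep -E "force|pos"
```

```text
ee_pos: [0.5508, 0.0089, 0.3332]
force: [-0.3, 0.7, 0.4]
grip_force: 0.0
ee_pos: [0.5509, 0.0087, 0.3217]
force: [0.3, -2.0, 2.4]
grip_force: 1.4
```

```bash
python3 -m jog '[[0,0,0.2,0,0,0],[0,0,0.4,0,0,0],[0,0,0.6,0,0,0],[0,0,0.8,0,0,0],[0.05,0,1,0,0,0],[0.1,0,1.2,0,0,0],[0.1,0,1.4,0,0,0],[0.1,0,1.6,0,0,0]]'|grep -E "force|pos"; python3 -m jog '[[0.05,0,0.2,0,0,0],[0.1,0,0.4,0,0,0],[0.15,0,0.6,0,0,0],[0.2,0,0.8,0,0,0],[0.25,0,1,0,0,0],[0.3,0,1.2,0,0,0]]'|grep -E "force|pos"
```

```text
ee_pos: [0.551, 0.0101, 0.3056]
force: [0.5, 2.0, 3.9]
grip_force: 1.4
ee_pos: [0.5515, 0.0128, 0.2934]
force: [1.2, 1.9, 1.8]
grip_force: 0.9
```

```bash
python3 -m jog '[[0.05,0,0.2,0,0,0],[0.1,0,0.4,0,0,0],[0.1,0,0.6,0,0,0],[0.1,0,0.8,0,0,0],[0.1,0,0.8,0,0,0],[0.1,0,0.8,0,0,0]]'|grep -E "force|pos"
```

```text
ee_pos: [0.5517, 0.0137, 0.2856]
force: [0.3, -0.0, 0.3]
grip_force: 0.0
```

```bash
python3 -m jog '[[-0.8,0,0,0,0,0],[-1.6,0,0,0,0,0],[-2,0,-2,0,0,0],[-2,0,-5,0,0,0],[-3,0,-9,0,0,0],[-6,0,-12,0,0,0],[-10,0,-13,0,0,0],[-14,0,-13,0,0,0]]'|grep -E "force|pos"; python3 -m jog '[[-4,0,0,0,0,0],[-6,0,0,0,0,0],[-6,0,0,0,0,0],[-6,0,0,0,0,0]]'|grep -E "force|pos"; python3 - <<'E'
from h import *
print(ctrl.get_obs()['time_s'])
d=snap('side','s7')['img'];t=snap('top','t7')['img']
s=cv2.resize(d[130:210,275:355],(400,400),interpolation=cv2.INTER_CUBIC)
w=cv2.resize(t[150:220,230:300],(400,400),interpolation=cv2.INTER_CUBIC)
cv2.imwrite('pics/w7b.png',cv2.convertScaleAbs(np.hstack([w,s]),alpha=1.4))
E
```

```text
ee_pos: [0.5268, -0.1258, 0.4178]
force: [1.0, 0.5, -0.2]
grip_force: 0.0
ee_pos: [0.5169, -0.1834, 0.4156]
force: [-0.0, -0.6, 0.4]
grip_force: 0.0
19.9
```

View pics/w7b.png

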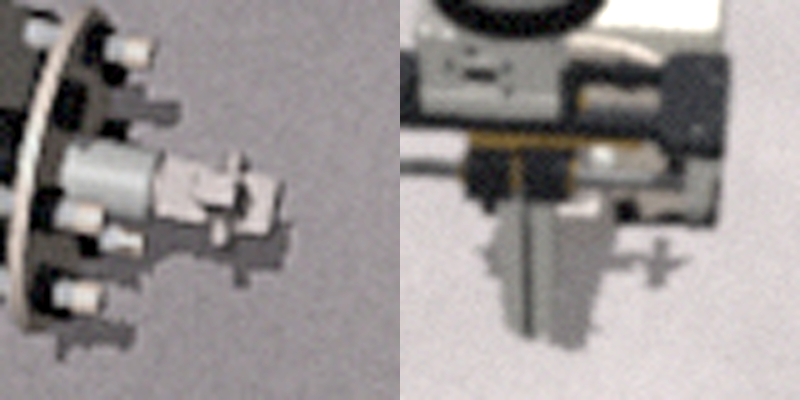

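```bash
python3 - <<'E'
from h import *
print(px('t7',267.2,182.5,.162), ctrl.get_obs()['force'])
print(ctrl.hand_in())
E
```

```text
[0.55504245 0.04833601 0.162     ] [ 0.41117138 -0.11927367 -0.41627022]
the job is handed in; nothing more can be done
None
```

I pushed the linch pin home in the shaft's cross-hole with its ring open, then flipped the ring shut, let go and handed the job in at about 20 s. The top view and the push force dropping to zero point to the ring having snapped shut, though the bar itself was hidden from view. The highest push I read on the pin was about 9 N up, 12 N in all. I viewed 11 pictures, one over the limit of 10.

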